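Find the full shaker by weight and stock the spice rack

ROBOT

A 6-joint arm with a two-finger parallel gripper is mounted at the origin on the work surface; the furniture and walls round the work are solid. World frame = base frame: x ahead of the robot, y to its left, z up, the work surface at z = 0. Lengths are in mm, angles in rad, forces in N, time in s.
With the tool pointing down it reaches from about 300 to 825 mm from the base axis. Payload 5.4 kg.
Tool frame: the origin (TCP) lies between the finger pads; the fingertips stand 17 mm ahead of it and the grasp point (between the pads) lies 2 mm behind it; z points along the fingers, y is the line along which they close (so a half turn about z gives the same grasp; the last joint's range is limited). The gripper opens to 92 mm and grips with 3 to 60 N. Pads are 20 mm wide; open, the fingers measure 128 mm over their backs; the gripper's body (75 mm by 189 mm) begins 69 mm behind the grasp point.
Start: joints at [1.099, 0.158, 1.597, -0, 1.386, -0.21], TCP at [148.832, 555.387, 231.601] pointing down, gripper open.
Joint ranges: [-2.91, 2.91], [-0.94, 2.29], [0.18, 2.7], [-1.29, 4.43], [0.17, 2.64], [-3, 3]. Speed limits (rad/s): [2.57, 2.57, 3.14, 3.14, 3.14, 3.14].

INTERFACE

Orientations are given as a 3x3 rotation matrix whose columns are the frame's x, y, z axes.
In Python, from station import state, get_image, camera_model, sign_off gives the robot as it stands.
- The arm moves only by the tool servo_tool, never from a script. Its argument "rows" is a list of rows, each a list of 5 numbers: the opening, from 0 (shut) to 1 (fully open), then the shift along the world's x, y, z in mm, then the turn about the world's z in rad. In form: [[hand, tx, ty, tz, yaw], ...]. A call has 1 to 5 rows; each row is the pose to reach, as a shift and turn from the pose commanded when the call began; what a row does not reach only later rows make up. A row lasts 1/8 s, in which the tool goes at most 62.5 mm and 10.7 degrees, less where a joint would pass 70% of its speed; a pose out of reach is approached as far as the arm can. A call with a gripper value outside its range is refused whole. The fingers move at their own pace and stop on an object; "force" is the grip in N (left out, the last holds). Time passes only in rows, so rows that repeat a pose let the fingers close. It gives the time, the measured TCP pose, the force, the opening and the grip force at its end, in the units of the state.
- state(): the state, without advancing time (a new reading comes with each control period).
- get_image(name): name is "scene" or "top"; returns the picture (384x512x3 uint8, red, green, blue); there is no depth.
- camera_model(name): a dict with "fx", "fy", "cx", "cy" (pixels), "position" and "attitude" of the camera in the world. Camera axes: x right, y down, z forward; pixel columns grow to the right and rows downward; lengths in mm; the calibration is good to about 2 mm. A picture is of the moment at which its call begins. camera_model takes no time and is no camera call.
- sign_off(): hands the job in; it is judged then, once.
The state is a dict: "time": time; "joints": joint angles; "joint_velocities": joint speeds; "effort": joint torques, N m; "ee_pos": TCP position; "ee_rot": TCP orientation; "ft_force": force on the tool from outside, world axes, zero at the start; "moment": the same for the moment, N m; "opening": finger opening in mm; "grip_force": force on a finger pad.
Only numpy, scipy, OpenCV 4.12 (cv2) and the standard library are available. Lean on these libraries where they do the work, as an engineer would, in place of code of your own. Each camera call takes 0.05 s, during which the arm holds its last target. There are 200 camera calls.

TASK

Each of the three identical green boxes holds a shaker, but only one shaker is full: lift each closed box in turn straight up off the worktop, keeping it level, to feel its weight, and set it back where it stood. Then open the heavy box only: lay its lid knob up on the cork mat, and stand its shaker upright on the cork pad in the free bay of the spice rack. Leave the light boxes shut where they are, tip nothing over, and do not disturb the jars and bottle that stand about.

Things in the scene. Friction and masses are not known exactly. Their poses are not given: they have to be found in the camera images.
- box_1: green painted metal box, one of three that look alike, 118 (along its x) x 62 (along its y) x 84 mm high without its lid, walls 3.5 mm, floor 4 mm; open at the top under a loose lid. Origin: centre of the underside, z up. Inside, one shaker stands in the middle between two low ribs across the box. With lid and shaker a box weighs about 0.33 kg, the heavy one about 0.68 kg. Closed it is 118 mm high up to the top of the knob (102 mm to the lid's flat top)
- lid_1: loose green lid of box_1, 118 (x) x 62 (y) mm, flush with the box's sides; it lifts straight off. Origin: middle of its lower rim (84 mm above the box's underside when closed); flat top 18 mm above the origin, and on it a brass bar knob 46 mm long (along x), 12 mm thick (along y), 16 mm high; steel tongues reach 6 mm below the rim into the box (3 mm play all round), so that, laid down, the origin lies 6 mm above what it lies on
- shaker_1: grey-capped white shaker in box_1, round, 44 mm across, 90 mm high, the cap (the upper 24 mm) 34 mm across, so that it stands about 10 mm out of the opened box; origin: centre of the underside, z up. Only one of the three is full: it weighs about 0.40 kg, an empty one about 0.05 kg
- box_2: green painted metal box, one of three that look alike, 118 (along its x) x 62 (along its y) x 84 mm high without its lid, walls 3.5 mm, floor 4 mm; open at the top under a loose lid. Origin: centre of the underside, z up. Inside, one shaker stands in the middle between two low ribs across the box. With lid and shaker a box weighs about 0.33 kg, the heavy one about 0.68 kg. Closed it is 118 mm high up to the top of the knob (102 mm to the lid's flat top)
- lid_2: loose green lid of box_2, 118 (x) x 62 (y) mm, flush with the box's sides; it lifts straight off. Origin: middle of its lower rim (84 mm above the box's underside when closed); flat top 18 mm above the origin, and on it a brass bar knob 46 mm long (along x), 12 mm thick (along y), 16 mm high; steel tongues reach 6 mm below the rim into the box (3 mm play all round), so that, laid down, the origin lies 6 mm above what it lies on
- shaker_2: grey-capped white shaker in box_2, round, 44 mm across, 90 mm high, the cap (the upper 24 mm) 34 mm across, so that it stands about 10 mm out of the opened box; origin: centre of the underside, z up. Only one of the three is full: it weighs about 0.40 kg, an empty one about 0.05 kg
- box_3: green painted metal box, one of three that look alike, 118 (along its x) x 62 (along its y) x 84 mm high without its lid, walls 3.5 mm, floor 4 mm; open at the top under a loose lid. Origin: centre of the underside, z up. Inside, one shaker stands in the middle between two low ribs across the box. With lid and shaker a box weighs about 0.33 kg, the heavy one about 0.68 kg. Closed it is 118 mm high up to the top of the knob (102 mm to the lid's flat top)
- lid_3: loose green lid of box_3, 118 (x) x 62 (y) mm, flush with the box's sides; it lifts straight off. Origin: middle of its lower rim (84 mm above the box's underside when closed); flat top 18 mm above the origin, and on it a brass bar knob 46 mm long (along x), 12 mm thick (along y), 16 mm high; steel tongues reach 6 mm below the rim into the box (3 mm play all round), so that, laid down, the origin lies 6 mm above what it lies on
- shaker_3: grey-capped white shaker in box_3, round, 44 mm across, 90 mm high, the cap (the upper 24 mm) 34 mm across, so that it stands about 10 mm out of the opened box; origin: centre of the underside, z up. Only one of the three is full: it weighs about 0.40 kg, an empty one about 0.05 kg
- mat: flat cork mat, 124 (x) x 76 (y) x 3 mm, fixed on the worktop; origin: centre of its underside. (Fixed clutter round the work: up to 134 mm high between the boxes and the robot, 132 mm along the back, 170 mm in the right-hand corners)
- rack: low wooden spice rack, fixed, 200 (along its x) x 70 x 32 mm high, three bays 60 x 60 mm in a row along its x (centres at x = -65, 0 and 65 mm), floor 5 mm above the worktop; origin: centre of the underside
- pad: cork disc, 42 mm across, 3 mm thick, fixed on the floor of the rack's free bay, at the bay's centre; origin: centre of its underside, 5 mm above the worktop
- red_jar: square spice jar with a red cap, 40 x 40 x 106 mm, loose in another bay of the rack; origin: centre of the underside
- dropper: brown dropper bottle, 34 mm across, 102 mm high, loose in another bay of the rack; origin: centre of the underside
- green_jar_l: round spice jar with a green cap, 46 mm across, 106 mm high, loose bystander behind the boxes, to the left; origin: centre of the underside
- green_jar_r: the same kind of green-capped jar, loose, behind the boxes, to the right; origin: centre of the underside

How it is judged (in metres and radians):
On the way:
1. the heavy box is lifted closed, at least 20 mm off the worktop (((height (world z) of box_1 above 0.02 m and z of lid_1 in the frame of box_1 below 0.094 m and contact force between box_1 and shaker_1 above 2.2 N) or (height (world z) of box_2 above 0.02 m and z of lid_2 in the frame of box_2 below 0.094 m and contact force between box_2 and shaker_2 above 2.2 N) or (height (world z) of box_3 above 0.02 m and z of lid_3 in the frame of box_3 below 0.094 m and contact force between box_3 and shaker_3 above 2.2 N))), for 0.2 s.
At the end, for the whole second after the job is handed in: Full shaker upright (0.12 rad) on the pad, within 15 mm of its centre; its box's lid knob up on the mat, middle within 50 mm along and 35 mm across of the mat's; all boxes upright on the worktop within 40 mm of their starts, the light two closed with their shakers inside; all at rest (((horizontal distance between shaker_1 and pad below 0.015 m and z of shaker_1 in the frame of pad below 0.008 m and angle between shaker_1's own z axis and vertical below 0.12 rad and linear speed of each of shaker_1, lid_1 below 0.02 m/s and contact force between shaker_1 and pad above 2.2 N and x of lid_1 in the frame of mat between -0.05 and 0.05 m and y of lid_1 in the frame of mat between -0.035 and 0.035 m and height (world z) of lid_1 below 0.016 m and angle between lid_1's own z axis and vertical below 0.15 rad and z of lid_2 in the frame of box_2 below 0.089 m and z of shaker_2 in the frame of box_2 below 0.012 m and z of lid_3 in the frame of box_3 below 0.089 m and z of shaker_3 in the frame of box_3 below 0.012 m) or (horizontal distance between shaker_2 and pad below 0.015 m and z of shaker_2 in the frame of pad below 0.008 m and angle between shaker_2's own z axis and vertical below 0.12 rad and linear speed of each of shaker_2, lid_2 below 0.02 m/s and contact force between shaker_2 and pad above 2.2 N and x of lid_2 in the frame of mat between -0.05 and 0.05 m and y of lid_2 in the frame of mat between -0.035 and 0.035 m and height (world z) of lid_2 below 0.016 m and angle between lid_2's own z axis and vertical below 0.15 rad and z of lid_1 in the frame of box_1 below 0.089 m and z of shaker_1 in the frame of box_1 below 0.012 m and z of lid_3 in the frame of box_3 below 0.089 m and z of shaker_3 in the frame of box_3 below 0.012 m) or (horizontal distance between shaker_3 and pad below 0.015 m and z of shaker_3 in the frame of pad below 0.008 m and angle between shaker_3's own z axis and vertical below 0.12 rad and linear speed of each of shaker_3, lid_3 below 0.02 m/s and contact force between shaker_3 and pad above 2.2 N and x of lid_3 in the frame of mat between -0.05 and 0.05 m and y of lid_3 in the frame of mat between -0.035 and 0.035 m and height (world z) of lid_3 below 0.016 m and angle between lid_3's own z axis and vertical below 0.15 rad and z of lid_1 in the frame of box_1 below 0.089 m and z of shaker_1 in the frame of box_1 below 0.012 m and z of lid_2 in the frame of box_2 below 0.089 m and z of shaker_2 in the frame of box_2 below 0.012 m)) and height (world z) of box_1 between -0.006 and 0.006 m and angle between each of box_1, box_2, box_3's own z axis and vertical below 0.06 rad and distance of each of box_1, box_2, box_3 from where it was at the start of the episode below 0.04 m and height (world z) of box_2 between -0.006 and 0.006 m and height (world z) of box_3 between -0.006 and 0.006 m); the robot touches nothing.
It fails at once if a bystander (red-capped jar, dropper bottle or green-capped jar) is shifted by more than 25 mm or tipped by more than 0.4 rad (distance of any of red_jar, dropper, green_jar_l, green_jar_r from where it was at the start of the episode above 0.025 m or angle between any of red_jar, dropper, green_jar_l, green_jar_r's own z axis and vertical above 0.4 rad).
It fails at once if the lid is taken off a light box (its shaker resting on it with under 1.5 N) ((z of lid_1 in the frame of box_1 above 0.13 m and z of shaker_1 in the frame of box_1 below 0.008 m and horizontal distance between shaker_1 and box_1 below 0.03 m and contact force between box_1 and shaker_1 below 1.5 N and contact force between the fingers and shaker_1 below 0.1 N and linear speed of each of shaker_1, box_1 below 0.005 m/s) or (height (world z) of lid_1 below 0.05 m and z of shaker_1 in the frame of box_1 below 0.008 m and horizontal distance between shaker_1 and box_1 below 0.03 m and contact force between box_1 and shaker_1 below 1.5 N and contact force between the fingers and shaker_1 below 0.1 N and linear speed of each of shaker_1, box_1 below 0.005 m/s) or (z of lid_2 in the frame of box_2 above 0.13 m and z of shaker_2 in the frame of box_2 below 0.008 m and horizontal distance between shaker_2 and box_2 below 0.03 m and contact force between box_2 and shaker_2 below 1.5 N and contact force between the fingers and shaker_2 below 0.1 N and linear speed of each of shaker_2, box_2 below 0.005 m/s) or (height (world z) of lid_2 below 0.05 m and z of shaker_2 in the frame of box_2 below 0.008 m and horizontal distance between shaker_2 and box_2 below 0.03 m and contact force between box_2 and shaker_2 below 1.5 N and contact force between the fingers and shaker_2 below 0.1 N and linear speed of each of shaker_2, box_2 below 0.005 m/s) or (z of lid_3 in the frame of box_3 above 0.13 m and z of shaker_3 in the frame of box_3 below 0.008 m and horizontal distance between shaker_3 and box_3 below 0.03 m and contact force between box_3 and shaker_3 below 1.5 N and contact force between the fingers and shaker_3 below 0.1 N and linear speed of each of shaker_3, box_3 below 0.005 m/s) or (height (world z) of lid_3 below 0.05 m and z of shaker_3 in the frame of box_3 below 0.008 m and horizontal distance between shaker_3 and box_3 below 0.03 m and contact force between box_3 and shaker_3 below 1.5 N and contact force between the fingers and shaker_3 below 0.1 N and linear speed of each of shaker_3, box_3 below 0.005 m/s)).
It fails at once if a box is tilted by more than 0.4 rad (angle between any of box_1, box_2, box_3's own z axis and vertical above 0.4 rad).
It also fails if it takes over 72 s, if anything falls off the work surface, if the arm or the gripper's body presses on something with over 40 N, if the wrist force passes 120 N, or if a joint passes its speed limit or range.

## Working session

There is one attempt and no reset: what is moved stays moved. The work goes in short steps, Python scripts to look and compute and a tool call to move; the robot and the scene stay as the last step left them, time stands still between calls to the robot, and variables do not carry over. Pictures are saved under pics/ and viewed, at most 10 in all, crops included, and the job is handed in when it is done.

Besides the shell and the picture viewer there is one more tool, called after "Request:" as a command line: name --pt "numbers of a row" for each row, then --argument value for the rest. servo_tool: Moves the arm, as the interface text tells. Its arguments: {"type":"object","properties":{"rows":{"type":"array","items":{"type":"array","items":{"type":"number"}}},"force":{"type":"number"}},"required":["rows"]}

```bash
mkdir -p pics; python3 - <<'E'
from station import *
import cv2,numpy as np
for n in("scene","top"):
    im=get_image(n);cv2.imwrite(f"pics/{n}0.png",im[:,:,::-1]);m=camera_model(n);print(n,m)
s=state();print(s['time'],s['ee_pos'],s['ee_rot'],s['ft_force'],s['opening'])
E
```

```text
scene {'fx': 424.6810375426334, 'fy': 424.6810375426334, 'cx': 252.97534270945465, 'cy': 192.1315959148718, 'position': array([ -43.56292844, -342.13396109,  952.19913339]), 'attitude': array([[ 0.48717893, -0.74307846,  0.45879308],
       [-0.87323371, -0.40792191,  0.2665757 ],
       [-0.01093491, -0.53050364, -0.84761212]])}
top {'fx': 498.0808290653567, 'fy': 498.0808290653567, 'cx': 275.28806018562295, 'cy': 199.31915569590328, 'position': array([ 174.9523893 ,  -28.58687708, 1385.29348703]), 'attitude': array([[ 0.0153036 , -0.98056946,  0.19557439],
       [-0.99956185, -0.01995941, -0.02185709],
       [ 0.02533594, -0.1951542 , -0.98044527]])}
0.1 [148.58753007 554.92516354 230.72623371] [[-9.65940668e-01  2.58762512e-01 -7.67380474e-04]
 [ 2.58763409e-01  9.65939566e-01 -1.50081785e-03]
 [ 3.52887766e-04 -1.64827098e-03 -9.99998579e-01]] [ 0.12280491  0.92826267 -0.40743954] 91.79881352880514
```

View pics/scene0.png

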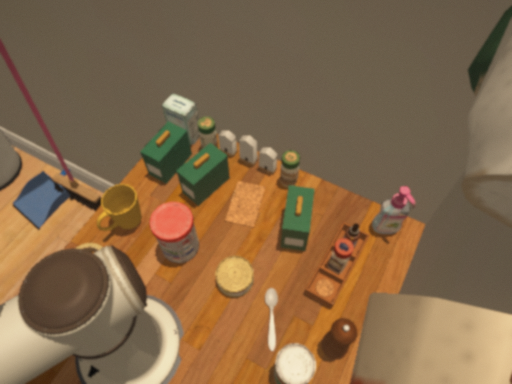

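View pics/top0.png

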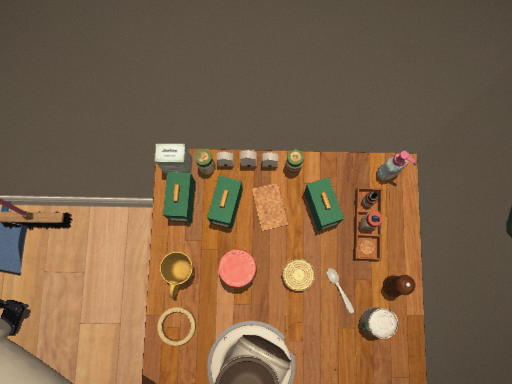

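The scene view shows the same layout obliquely. In the top view the three green boxes have knobs near (177,192), (225,199) and (325,201). The mat is at (270,206), and the free bay with the pad is at (367,247).

```bash
cat >h.py <<'E'
import cv2,numpy as np
from station import *
def ray(n,u,v,z):
    m=camera_model(n);d=m['attitude']@np.array([(u-m['cx'])/m['fx'],(v-m['cy'])/m['fy'],1.])
    p=m['position'];return (p+d*(z-p[2])/d[2])[:2]
def blobs(n,mask,z,amin):
    k,l,st,c=cv2.connectedComponentsWithStats(mask.astype(np.uint8));o=[]
    for i in range(1,k):
        if st[i,4]<amin: continue
        v,u=np.nonzero(l==i);P=np.array([ray(n,a,b,z) for a,b in zip(u,v)])
        r=cv2.minAreaRect(P.astype(np.float32))
        w,e=np.linalg.eigh(np.cov(P.T));a=np.degrees(np.arctan2(e[1,1],e[0,1]));a=(a+90)%180-90
        o.append((c[i].round(1),st[i,4],P.mean(0).round(1),round(a,1),[np.round(x,1) for x in r]))
    return o
E
python3 - <<'E'
from h import *
for n in("top","scene"):
    im=cv2.imread(f"pics/{n}0.png");h=cv2.cvtColor(im,cv2.COLOR_BGR2HSV);H,S,V=[h[...,i].astype(int) for i in range(3)]
    g=(H>60)&(H<95)&(S>120)&(V>40)
    print(n,'V hist',np.percentile(V[g],[10,25,50,75,90]))
    hull=cv2.dilate(cv2.morphologyEx(g.astype(np.uint8),cv2.MORPH_CLOSE,np.ones((15,15))),np.ones((1,1)))
    kn=(hull>0)&(H>8)&(H<32)&(S>100)&(V>90)
    print('knob');[print(b) for b in blobs(n,kn,116,15)]
    bt=cv2.morphologyEx(((g&(V>85))|kn).astype(np.uint8),cv2.MORPH_OPEN,np.ones((3,3)))
    print('lid');[print(b) for b in blobs(n,bt,102,150)]
a=cv2.imread("pics/top0.png")[140:270,150:400];cv2.imwrite("pics/c1.png",cv2.resize(a,None,fx=3.2,fy=3.2,interpolation=cv2.INTER_NEAREST))
E
```

```text
top V hist [41.9 42.  42.5 43.  49. ]
knob
lidTraceback (most recent call last):
  File "<stdin>", line 5, in <module>
    return _quantile_unchecked(
        a, q, axis, out, overwrite_input, method, keepdims, weights)
    return _ureduce(a,
                    func=_quantile_ureduce_func,
    ...<5 lines>...
                    overwrite_input=overwrite_input,
                    method=method)
    r = func(a, **kwargs)
    result = _quantile(arr,
                       quantiles=q,
    ...<2 lines>...
                       out=out,
                       weights=wgt)
    previous = arr[previous_indexes]
               ~~~^^^^^^^^^^^^^^^^^^
IndexError: index 0 is out of bounds for axis 0 with size 0
```

```bash
python3 - <<'E'
from h import *
im=cv2.imread("pics/top0.png");h=cv2.cvtColor(im,cv2.COLOR_BGR2HSV)
for u,v in[(168,195),(188,190),(178,218),(225,210),(225,185),(325,190),(337,222),(177,192),(267,205),(367,247),(300,180)]:print(u,v,h[v,u])
a=im[140:270,150:400];cv2.imwrite("pics/c1.png",cv2.resize(a,None,fx=3.2,fy=3.2,interpolation=cv2.INTER_NEAREST))
E
```

```text
168 195 [ 67 104 120]
188 190 [ 67 108 116]
178 218 [35 51 65]
225 210 [ 67 107 126]
225 185 [ 65 101 126]
325 190 [ 66 102 127]
337 222 [50 61 63]
177 192 [ 17 162 215]
267 205 [ 14 146 215]
367 247 [ 14 144 226]
300 180 [ 14 193 176]
```

View pics/c1.png

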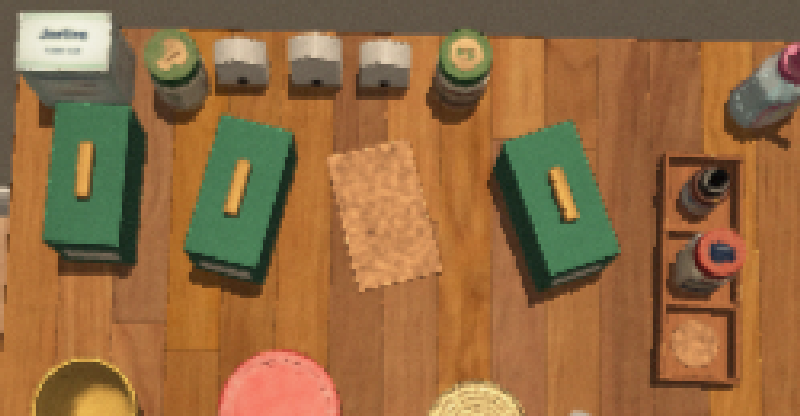

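The enlarged crop shows bright lid tops with knobs at crop (85,168), (238,187) and (563,193). The mat is centred at (385,215) and the pad at (693,343).

```bash
python3 - <<'E'
from h import *
for n in("top","scene"):
    im=cv2.imread(f"pics/{n}0.png");h=cv2.cvtColor(im,cv2.COLOR_BGR2HSV);H,S,V=[h[...,i].astype(int) for i in range(3)]
    g=((H>55)&(H<85)&(S>85)&(V>(95 if n=="top" else 60))).astype(np.uint8)
    # fill knob hole
    cs,_=cv2.findContours(g,cv2.RETR_EXTERNAL,cv2.CHAIN_APPROX_NONE)
    f=np.zeros_like(g);cv2.drawContours(f,[c for c in cs if cv2.contourArea(c)>250],-1,1,-1)
    print(n,'lid');[print(b) for b in blobs(n,f,102,200)]
    kn=(cv2.dilate(f,np.ones((3,3)))>0)&(H>8)&(H<30)&(S>110)&(V>130)
    print('knob');[print(b) for b in blobs(n,kn,116,25)]
    if n=="top":
        c=(H>8)&(H<20)&(S<165)&(V>190)
        print('cork');[print(b) for b in blobs(n,c,3,60)]
        r=np.zeros_like(c);r[225:265,350:390]=c[225:265,350:390];[print('pad',b) for b in blobs(n,r,8,60)]
E
```

```text
top lid
(array([176.7, 193.7]), np.int32(1000), array([440.9, 201.4]), np.float64(-1.7), [array([441.3, 201.4]), array([ 60.4, 116.8]), np.float64(88.3)])
(array([224.1, 199.2]), np.int32(1001), array([428.6,  76.8]), np.float64(-13.1), [array([428.8,  76.7]), array([ 60.2, 116.1]), np.float64(76.8)])
(array([324.8, 201.4]), np.int32(964), array([ 428.2, -187.5]), np.float64(19.8), [array([ 428.6, -187.6]), array([116.2,  59. ]), np.float64(19.5)])
knobTraceback (most recent call last):
  File "<stdin>", line 10, in <module>
  File "h.py", line 10, in blobs
    v,u=np.nonzero(l==i);P=np.array([ray(n,a,b,z) for a,b in zip(u,v)])
                                     ~~~^^^^^^^^^
  File "h.py", line 4, in ray
    m=camera_model(n);d=m['attitude']@np.array([(u-m['cx'])/m['fx'],(v-m['cy'])/m['fy'],1.])
ValueError: time passes only in moves, steps and waits
```

```bash
sed -i 's/^def ray/CM={n:camera_model(n) for n in ("top","scene")}\ndef ray/; s/m=camera_model(n);d/m=CM[n];d/' h.py; python3 - <<'E'
from h import *
for n in("top","scene"):
    im=cv2.imread(f"pics/{n}0.png");h=cv2.cvtColor(im,cv2.COLOR_BGR2HSV);H,S,V=[h[...,i].astype(int) for i in range(3)]
    g=((H>55)&(H<85)&(S>85)&(V>95)).astype(np.uint8)
    cs,_=cv2.findContours(g,cv2.RETR_EXTERNAL,cv2.CHAIN_APPROX_NONE)
    f=np.zeros_like(g);cv2.drawContours(f,[c for c in cs if cv2.contourArea(c)>250],-1,1,-1)
    kn=(cv2.dilate(f,np.ones((3,3)))>0)&(H>8)&(H<30)&(S>110)&(V>130)
    print('knob',n);[print(b) for b in blobs(n,kn,117,25)]
    if n=="top":
        c=(H>8)&(H<20)&(S<165)&(V>190)
        r=np.zeros_like(c);r[180:235,250:292]=c[180:235,250:292]
        [print('mat',b) for b in blobs(n,r,3,60)]
        r=np.zeros_like(c);r[225:265,350:390]=c[225:265,350:390];[print('pad',b) for b in blobs(n,r,8,60)]
E
```

```text
knob top
(array([175.7, 191.9]), np.int32(72), array([442.3, 201.6]), np.float64(-2.3), [array([442.1, 201.7]), array([10.8, 42.8]), np.float64(88.1)])
(array([223.5, 197.8]), np.int32(74), array([429.4,  77.4]), np.float64(-13.0), [array([429.4,  77.5]), array([11.2, 44. ]), np.float64(77.0)])
(array([325.6, 199.9]), np.int32(72), array([ 429. , -187.9]), np.float64(19.5), [array([ 429.4, -187.8]), array([44.9, 10.8]), np.float64(19.5)])
mat (array([269.6, 206.6]), np.int32(1068), array([429.6, -43.7]), np.float64(14.1), [array([431.4, -43. ]), array([125.5,  74.8]), np.float64(14.6)])
pad (array([367., 247.]), np.int32(142), array([ 319.8, -316.3]), np.float64(-66.4), [array([ 321.2, -316.6]), array([36.2, 38.9]), np.float64(1.0)])
knob scene
(array([162.1, 136.9]), np.int32(74), array([442. , 202.9]), np.float64(-1.5), [array([442.9, 202.7]), array([12.8, 44.3]), np.float64(85.4)])
(array([201., 159.]), np.int32(83), array([430.8,  78.2]), np.float64(-12.9), [array([431. ,  78.2]), array([13.5, 44.9]), np.float64(76.7)])
(array([298.9, 204.4]), np.int32(97), array([ 430.3, -187.1]), np.float64(19.7), [array([ 430.1, -187.2]), array([46. , 12.4]), np.float64(20.0)])
```

Request:
servo_tool --pt "1 50 -50 10 0.05" --pt "1 90 -100 10 0.1" --pt "1 130 -150 10 0.15" --pt "1 165 -200 10 0.2" --pt "1 200 -240 10 0.227" --force 30

```text
time: 0.72
ee_pos: [348.8, 314.3, 241.4]
ee_rot: [[-0.999, 0.033, -0.0], [0.033, 0.999, 0.0], [0.0, 0.0, -1.0]]
ft_force: [0.2, 0.2, 0.9]
opening: 91.5
grip_force: 0.0
```

Request:
servo_tool --pt "1 45 -55 0 0" --pt "1 93 -113 0 0" --pt "1 93 -113 -40 0" --pt "1 93 -113 -40 0" --pt "1 93 -113 -40 0"

```text
time: 1.35
ee_pos: [440.9, 203.8, 202.3]
ee_rot: [[-0.999, 0.034, 0.0], [0.034, 0.999, 0.0], [-0.0, 0.0, -1.0]]
ft_force: [0.1, -0.1, 0.2]
opening: 91.9
grip_force: 0.0
```

Request:
servo_tool --pt "1 0 0 -40 0" --pt "1 0 0 -80 0" --pt "1 0 0 -115 0" --pt "1 0 0 -135 0" --pt "1 0 0 -135 0"

```text
time: 1.98
ee_pos: [440.3, 204.2, 66.5]
ee_rot: [[-0.999, 0.033, -0.001], [0.033, 0.999, -0.0], [0.001, -0.0, -1.0]]
ft_force: [0.0, 0.5, -0.4]
opening: 92.0
grip_force: 0.0
```

Request:
servo_tool --pt "0 0 0 0 0" --pt "0 0 0 0 0" --pt "0 0 0 0 0" --pt "0 0 0 0 0" --pt "0 0 0 0 0" --force 25

```text
time: 2.6
ee_pos: [441.8, 203.3, 67.4]
ee_rot: [[-0.999, 0.035, 0.001], [0.035, 0.999, 0.0], [-0.001, 0.0, -1.0]]
ft_force: [-1.0, 0.2, 6.0]
opening: 62.1
grip_force: 25.0
```

Request:
servo_tool --pt "0 0 0 5 0" --pt "0 0 0 12 0" --pt "0 0 0 22 0" --pt "0 0 0 32 0" --pt "0 0 0 35 0" --force 40

```text
time: 3.22
ee_pos: [441.9, 203.2, 102.7]
ee_rot: [[-0.999, 0.035, 0.002], [0.035, 0.999, 0.0], [-0.002, 0.0, -1.0]]
ft_force: [0.8, -0.5, -3.2]
opening: 61.8
grip_force: 40.0
```

Request:
servo_tool --pt "0 0 0 0 0" --pt "0 0 0 0 0" --pt "0 0 0 0 0" --pt "0 0 0 0 0"

```text
time: 3.72
ee_pos: [441.0, 203.1, 101.4]
ee_rot: [[-0.999, 0.035, -0.0], [0.035, 0.999, -0.0], [0.0, -0.0, -1.0]]
ft_force: [0.2, 0.2, -3.2]
opening: 61.9
grip_force: 40.0
```

Request:
servo_tool --pt "0 0 0 -12 0" --pt "0 0 0 -22 0" --pt "0 0 0 -29 0" --pt "0 0 0 -33 0" --pt "0 0 0 -35 0"

```text
time: 4.35
ee_pos: [441.2, 203.2, 67.4]
ee_rot: [[-0.999, 0.035, -0.001], [0.035, 0.999, -0.0], [0.001, -0.0, -1.0]]
ft_force: [-9.6, -1.7, 15.9]
opening: 62.1
grip_force: 40.0
```

Box 1 is light (3.2 N). I'll release it and go on to the middle box.

Request:
servo_tool --pt "0 0 0 1 0" --pt "1 0 0 1 0" --pt "1 0 0 1 0" --pt "1 0 0 1 0" --pt "1 0 0 1 0"

```text
time: 4.97
ee_pos: [441.3, 203.2, 67.7]
ee_rot: [[-0.999, 0.035, 0.0], [0.035, 0.999, 0.0], [-0.0, 0.0, -1.0]]
ft_force: [0.0, 0.2, -0.7]
opening: 92.1
grip_force: 0.0
```

Request:
servo_tool --pt "1 0 0 30 0" --pt "1 0 0 80 0" --pt "1 0 0 115 0" --pt "1 -6 -50 115 -0.1" --pt "1 -12 -100 115 -0.192"

```text
time: 5.6
ee_pos: [429.3, 102.3, 183.3]
ee_rot: [[-0.974, 0.226, 0.002], [0.226, 0.974, -0.0], [-0.002, 0.0, -1.0]]
ft_force: [0.5, 0.1, -0.6]
opening: 92.1
grip_force: 0.0
```

Request:
servo_tool --pt "1 0 -24 0 0" --pt "1 0 -24 -40 0" --pt "1 0 -24 -80 0" --pt "1 0 -24 -110 0" --pt "1 0 -24 -116 0"

```text
time: 6.22
ee_pos: [427.4, 79.3, 64.8]
ee_rot: [[-0.974, 0.225, -0.004], [0.225, 0.974, 0.0], [0.004, -0.001, -1.0]]
ft_force: [0.3, 1.0, -0.8]
opening: 91.8
grip_force: 0.0
```

Request:
servo_tool --pt "0 0 0 0 0" --pt "0 0 0 0 0" --pt "0 0 0 0 0" --pt "0 0 0 0 0" --pt "0 0 0 0 0"

```text
time: 6.85
ee_pos: [430.1, 78.9, 67.7]
ee_rot: [[-0.974, 0.225, 0.002], [0.225, 0.974, -0.0], [-0.002, 0.0, -1.0]]
ft_force: [-1.9, -1.0, 5.7]
opening: 62.2
grip_force: 40.0
```

Request:
servo_tool --pt "0 0 0 5 0" --pt "0 0 0 12 0" --pt "0 0 0 22 0" --pt "0 0 0 32 0" --pt "0 0 0 35 0"

```text
time: 7.48
ee_pos: [429.9, 79.1, 102.7]
ee_rot: [[-0.974, 0.225, 0.002], [0.225, 0.974, -0.0], [-0.002, 0.0, -1.0]]
ft_force: [-0.8, 0.8, -5.9]
opening: 61.8
grip_force: 40.0
```

Request:
servo_tool --pt "0 0 0 0 0" --pt "0 0 0 0 0" --pt "0 0 0 0 0" --pt "0 0 0 0 0"

```text
time: 7.98
ee_pos: [429.0, 79.1, 101.4]
ee_rot: [[-0.974, 0.225, -0.001], [0.225, 0.974, 0.0], [0.001, -0.0, -1.0]]
ft_force: [0.8, -0.9, -6.7]
opening: 61.8
grip_force: 40.0
```

The middle box is the heavy one (6.7 N). I'll set it back and still lift the right one, since the task asks for each box.

Request:
servo_tool --pt "0 0 0 -12 0" --pt "0 0 0 -22 0" --pt "0 0 0 -29 0" --pt "0 0 0 -33 0" --pt "0 0 0 -34.5 0"

```text
time: 8.6
ee_pos: [429.3, 79.1, 67.7]
ee_rot: [[-0.974, 0.225, -0.001], [0.225, 0.974, -0.0], [0.001, -0.0, -1.0]]
ft_force: [-7.2, 0.9, 9.2]
opening: 62.1
grip_force: 40.0
```

Request:
servo_tool --pt "0 0 0 0 0" --pt "1 0 0 0 0" --pt "1 0 0 0 0" --pt "1 0 0 0 0" --pt "1 0 0 0 0"

```text
time: 9.22
ee_pos: [429.5, 79.1, 67.3]
ee_rot: [[-0.974, 0.225, 0.001], [0.225, 0.974, -0.0], [-0.001, 0.0, -1.0]]
ft_force: [-0.1, 0.6, -0.0]
opening: 91.9
grip_force: 0.0
```

Request:
servo_tool --pt "1 0 0 30 0" --pt "1 0 0 80 0" --pt "1 0 0 115 0" --pt "1 0 -55 115 0.14" --pt "1 0 -110 115 0.28"

```text
time: 9.85
ee_pos: [429.6, -31.9, 182.9]
ee_rot: [[-0.998, -0.06, 0.002], [-0.06, 0.998, -0.001], [-0.002, -0.001, -1.0]]
ft_force: [1.0, -0.3, 0.2]
opening: 91.6
grip_force: 0.0
```

Request:
servo_tool --pt "1 0 -50 0 0.12" --pt "1 0 -100 0 0.24" --pt "1 0 -156 0 0.289" --pt "1 0 -156 0 0.289" --pt "1 0 -156 -30 0.289"

```text
time: 10.48
ee_pos: [430.7, -187.9, 153.8]
ee_rot: [[-0.943, -0.334, 0.004], [-0.334, 0.943, -0.003], [-0.003, -0.004, -1.0]]
ft_force: [-0.1, 0.5, 0.6]
opening: 91.7
grip_force: 0.0
```

Request:
servo_tool --pt "1 0 0 -40 0" --pt "1 0 0 -70 0" --pt "1 0 0 -86 0" --pt "1 0 0 -86 0"

```text
time: 10.98
ee_pos: [428.7, -185.8, 65.4]
ee_rot: [[-0.942, -0.336, -0.002], [-0.336, 0.942, 0.001], [0.001, 0.002, -1.0]]
ft_force: [-0.6, -0.7, -0.1]
opening: 92.0
grip_force: 0.0
```

Request:
servo_tool --pt "0 0 0 0 0" --pt "0 0 0 0 0" --pt "0 0 0 0 0" --pt "0 0 0 0 0" --pt "0 0 0 0 0"

```text
time: 11.6
ee_pos: [429.6, -187.2, 66.8]
ee_rot: [[-0.942, -0.335, 0.001], [-0.335, 0.942, -0.0], [-0.001, -0.001, -1.0]]
ft_force: [-1.2, 1.5, 5.8]
opening: 61.9
grip_force: 40.0
```

Request:
servo_tool --pt "0 0 0 5 0" --pt "0 0 0 12 0" --pt "0 0 0 22 0" --pt "0 0 0 32 0" --pt "0 0 0 35 0"

```text
time: 12.22
ee_pos: [429.8, -187.3, 102.2]
ee_rot: [[-0.942, -0.336, 0.002], [-0.336, 0.942, -0.001], [-0.001, -0.002, -1.0]]
ft_force: [-0.1, -0.7, -3.1]
opening: 61.8
grip_force: 40.0
```

Request:
servo_tool --pt "0 0 0 0 0" --pt "0 0 0 0 0" --pt "0 0 0 0 0" --pt "0 0 0 0 0"

```text
time: 12.72
ee_pos: [429.1, -186.8, 100.9]
ee_rot: [[-0.942, -0.336, -0.0], [-0.336, 0.942, 0.0], [0.0, 0.0, -1.0]]
ft_force: [-0.6, 0.6, -3.5]
opening: 62.0
grip_force: 40.0
```

Request:
servo_tool --pt "0 0 0 -12 0" --pt "0 0 0 -22 0" --pt "0 0 0 -29 0" --pt "0 0 0 -33 0" --pt "0 0 0 -34.5 0"

```text
time: 13.35
ee_pos: [429.1, -186.8, 66.8]
ee_rot: [[-0.942, -0.336, -0.001], [-0.336, 0.942, 0.0], [0.0, 0.001, -1.0]]
ft_force: [-4.4, 2.3, 7.5]
opening: 61.9
grip_force: 40.0
```

Request:
servo_tool --pt "0 0 0 0 0" --pt "1 0 0 0 0" --pt "1 0 0 0 0" --pt "1 0 0 0 0" --pt "1 0 0 0 0"

```text
time: 13.98
ee_pos: [429.3, -187.0, 66.7]
ee_rot: [[-0.942, -0.336, 0.0], [-0.336, 0.942, -0.0], [-0.0, -0.0, -1.0]]
ft_force: [-0.2, 0.5, 1.3]
opening: 91.7
grip_force: 0.0
```

Request:
servo_tool --pt "1 0 0 30 0" --pt "1 0 0 80 0" --pt "1 0 0 120 0" --pt "1 0 55 150 -0.14" --pt "1 0 110 150 -0.28"

```text
time: 14.6
ee_pos: [430.8, -76.8, 219.7]
ee_rot: [[-0.998, -0.056, 0.006], [-0.056, 0.998, -0.003], [-0.006, -0.003, -1.0]]
ft_force: [0.5, 0.8, -0.3]
opening: 92.0
grip_force: 0.0
```

Request:
servo_tool --pt "1 0 55 0 -0.14" --pt "1 0 110 0 -0.28" --pt "1 0 156 0 -0.289" --pt "0.6 0 156 0 -0.289" --pt "0.6 0 156 0 -0.289"

```text
time: 15.22
ee_pos: [429.2, 78.6, 216.6]
ee_rot: [[-0.974, 0.224, -0.0], [0.224, 0.974, -0.001], [-0.0, -0.001, -1.0]]
ft_force: [-0.0, -0.8, -0.3]
opening: 73.8
grip_force: 0.0
```

All three are lifted, with the right box light too. Next I'll grip the heavy box's knob.

Request:
servo_tool --pt "0.4 0 0 -40 0" --pt "0.4 0 0 -75 0" --pt "0.4 0 0 -95 0" --pt "0.4 0 0 -95 0" --pt "0.4 0 0 -95 0"

```text
time: 15.85
ee_pos: [429.5, 77.9, 121.7]
ee_rot: [[-0.974, 0.227, 0.0], [0.227, 0.974, -0.0], [-0.0, -0.0, -1.0]]
ft_force: [-1.6, 0.3, -0.1]
opening: 36.8
grip_force: 0.0
```

Request:
servo_tool --pt "0 0 0 0 0" --pt "0 0 0 0 0" --pt "0 0 0 0 0" --pt "0 0 0 0 0" --pt "0 0 0 0 0" --force 35

```text
time: 16.48
ee_pos: [429.3, 79.1, 121.7]
ee_rot: [[-0.974, 0.225, 0.0], [0.225, 0.974, -0.0], [-0.0, -0.0, -1.0]]
ft_force: [-0.1, -1.2, 1.3]
opening: 11.7
grip_force: 35.0
```

Request:
servo_tool --pt "0 0 0 4 0" --pt "0 0 0 10 0" --pt "0 0 0 18 0" --pt "0 0 0 30 0" --pt "0 0 0 45 0"

```text
time: 17.1
ee_pos: [429.2, 79.1, 167.6]
ee_rot: [[-0.974, 0.225, 0.0], [0.225, 0.974, -0.0], [-0.0, 0.0, -1.0]]
ft_force: [-0.1, -0.2, -0.3]
opening: 11.5
grip_force: 35.0
```

Request:
servo_tool --pt "0 0 -30 10 0.12" --pt "0 0 -60 10 0.24" --pt "0 0 -90 10 0.36" --pt "0 0 -121 10 0.476" --pt "0 0 -121 -30 0.476"

```text
time: 17.73
ee_pos: [432.6, -44.9, 140.2]
ee_rot: [[-0.97, -0.245, 0.009], [-0.245, 0.97, -0.004], [-0.008, -0.006, -1.0]]
ft_force: [-0.1, 0.9, -0.7]
opening: 12.0
grip_force: 35.0
```

Request:
servo_tool --pt "0 0 0 -40 0" --pt "0 0 0 -70 0" --pt "0 0 0 -82 0" --pt "0 0 0 -87 0" --pt "0 0 0 -89 0"

```text
time: 18.35
ee_pos: [430.2, -42.2, 48.6]
ee_rot: [[-0.969, -0.247, 0.002], [-0.247, 0.969, -0.001], [-0.002, -0.001, -1.0]]
ft_force: [0.2, -0.1, -0.9]
opening: 11.5
grip_force: 35.0
```

Request:
servo_tool --pt "0 0 0 -1 0" --pt "0 0 0 -1.5 0" --pt "0 0 0 -1.5 0"

```text
time: 18.73
ee_pos: [429.8, -42.1, 46.8]
ee_rot: [[-0.969, -0.247, 0.001], [-0.247, 0.969, -0.0], [-0.001, -0.001, -1.0]]
ft_force: [-0.3, 0.5, 3.1]
opening: 11.7
grip_force: 35.0
```

Request:
servo_tool --pt "0.4 0 0 0 0" --pt "0.4 0 0 0 0" --pt "0.4 0 0 0 0"

```text
time: 19.1
ee_pos: [429.1, -41.8, 46.0]
ee_rot: [[-0.969, -0.247, -0.0], [-0.247, 0.969, 0.0], [0.0, 0.0, -1.0]]
ft_force: [0.3, -0.4, 1.4]
opening: 36.8
grip_force: 0.0
```

Request:
servo_tool --pt "0.4 0 0 20 0" --pt "0.4 0 0 70 0" --pt "0.4 0 0 130 0" --pt "0.4 -50 -30 170 0" --pt "0.4 -100 -60 170 0"

```text
time: 19.73
ee_pos: [332.1, -101.7, 219.1]
ee_rot: [[-0.968, -0.25, 0.005], [-0.25, 0.968, -0.004], [-0.004, -0.005, -1.0]]
ft_force: [-0.3, -1.7, 0.3]
opening: 36.5
grip_force: 0.0
```

```bash
python3 - <<'E'
from h import *
im=get_image("top")[:,:,::-1].copy();cv2.imwrite("pics/t1.png",im);s=get_image("scene")[:,:,::-1];cv2.imwrite("pics/s1.png",s)
a=im[140:290,150:400];cv2.imwrite("pics/c2.png",cv2.resize(a,None,fx=3.2,fy=3.2,interpolation=cv2.INTER_CUBIC))
E
```

```text
(no output)
```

View pics/c2.png

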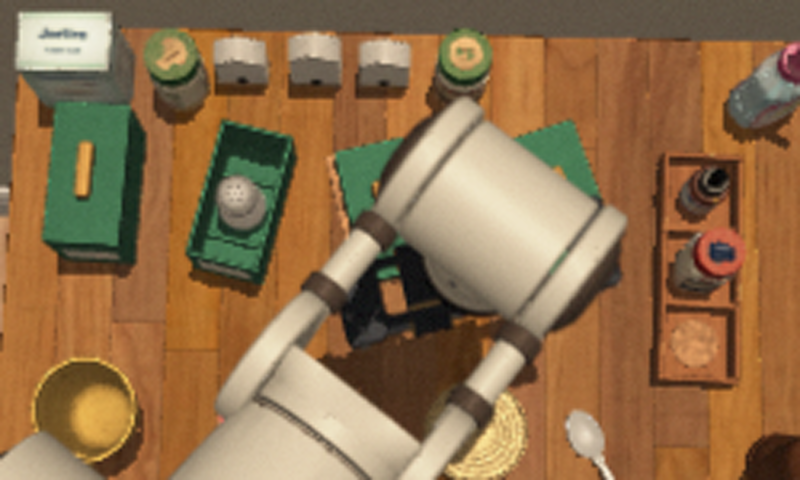

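The crop shows the open middle box with its shaker standing upright, cap top near crop (236,190). The lid is on the mat, partly hidden by the arm, and the pad is unobstructed at (693,343).

```bash
python3 - <<'E'
from h import *
im=cv2.imread("pics/t1.png")
h=cv2.cvtColor(im,cv2.COLOR_BGR2HSV);H,S,V=[h[...,i].astype(int) for i in range(3)]
m=np.zeros(H.shape,bool);m[185:225,210:240]=((S<60)&(V>110))[185:225,210:240]
for b in blobs("top",m,92,20):print('shaker top',b)
c=(H>5)&(H<20)&(S<160)&(V>150);r=np.zeros_like(c);r[236:258,356:378]=c[236:258,356:378]
for b in blobs("top",r,8,60):print('pad',b)
s=cv2.imread("pics/s1.png");h=cv2.cvtColor(s,cv2.COLOR_BGR2HSV)
m=np.zeros(H.shape,bool);m[140:195,180:230]=((h[...,1]<60)&(h[...,2]>110))[140:195,180:230]
for b in blobs("scene",m,92,20):print('scene',b)
cv2.imwrite("pics/c3.png",np.hstack([cv2.resize(s[130:210,160:260],(500,400)),cv2.resize(s[260:320,290:350],(300,300))[:].copy() if 0 else cv2.resize(s[230:330,290:365],(300,400))]))
E
```

```text
shaker top (array([224.9, 202.3]), np.int32(176), array([422.3,  75.5]), np.float64(31.9), [array([421.7,  75.2]), array([40.5, 36.9]), np.float64(1.8)])
pad (array([366.6, 246.9]), np.int32(175), array([ 319.9, -315.4]), np.float64(-8.7), [array([ 319.7, -316.4]), array([39.1, 39.3]), np.float64(89.0)])
```

View pics/c3.png

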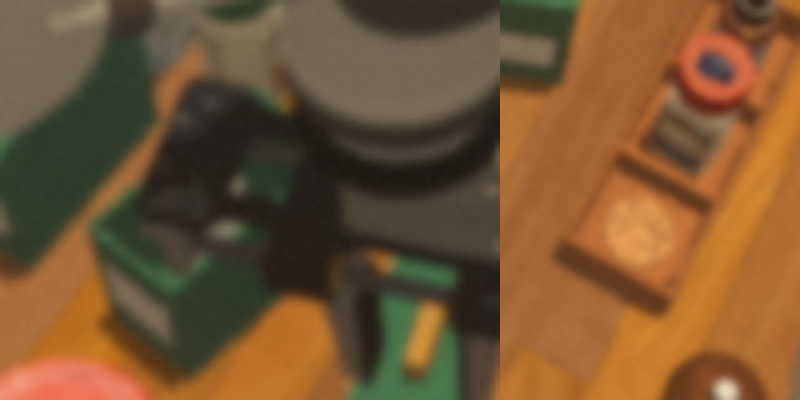

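The scene crop shows the gripper hiding the open box. The pad is clear at about scene pixel (325,287), and the lid knob shows on the mat. Next I'll check clearances at the mill and the back clutter.

```bash
python3 - <<'E'
from h import *
print('cap',ray("top",224.1,199.4,94),'pad scene',ray("scene",325,287.5,8))
for z in(100,140,170):print(z,'mill',ray("top",398,285,z),'far edge',ray("top",398,275,z))
print('mill scene',ray("scene",343,330,160))
for z in(100,130):print('shaker back',z,ray("top",225,165,z),'can far',ray("top",238,249,z))
E
```

```text
cap [429.56781024  77.63100003] pad scene [ 321.54978562 -315.93798644]
100 mill [ 214.06217959 -374.91864764] far edge [ 239.42114785 -375.75733336]
140 mill [ 212.8450322  -364.14035384] far edge [ 237.41479648 -364.95293857]
170 mill [ 211.93217166 -356.05663349] far edge [ 235.91003296 -356.84964248]
mill scene [ 205.09248244 -381.6308046 ]
shaker back 100 [521.73367811  78.04527424] can far [298.9162677   36.82267559]
shaker back 130 [513.63946556  75.55637612] can far [296.02283022  35.29595301]
```

Request:
servo_tool --pt "0.65 0 30 0 -0.18" --pt "0.65 0 60 0 -0.36" --pt "0.65 20 90 0 -0.54" --pt "0.65 40 120 0 -0.72" --pt "0.65 60 150 0 -0.9"

```text
time: 20.45
ee_pos: [391.3, 49.7, 215.6]
ee_rot: [[-0.802, 0.597, -0.0], [0.597, 0.802, 0.0], [0.0, 0.0, -1.0]]
ft_force: [0.4, -0.9, 0.3]
opening: 59.7
grip_force: 0.0
```

Request:
servo_tool --pt "0.65 20 15 0 -0.18" --pt "0.65 40 30.5 0 -0.36" --pt "0.65 40 30.5 0 -0.54" --pt "0.65 40 30.5 0 -0.72" --pt "0.65 40 30.5 0 -0.9"

```text
time: 21.08
ee_pos: [430.7, 79.4, 215.3]
ee_rot: [[-0.032, 0.999, -0.001], [1.0, 0.032, 0.0], [0.001, -0.001, -1.0]]
ft_force: [-0.0, -0.6, -0.1]
opening: 59.8
grip_force: 0.0
```

Request:
servo_tool --pt "0.65 0 0 0 -0.18" --pt "0.65 0 0 0 -0.25" --pt "0.65 0 0 0 -0.25" --pt "0.65 0 0 -40 -0.25" --pt "0.65 0 0 -40 -0.25"

```text
time: 21.7
ee_pos: [428.3, 79.0, 173.1]
ee_rot: [[0.21, 0.978, -0.007], [0.978, -0.21, 0.001], [-0.001, -0.007, -1.0]]
ft_force: [-0.3, -0.7, 0.1]
opening: 59.6
grip_force: 0.0
```

Request:
servo_tool --pt "0.65 0 0 -35 -0.01" --pt "0.65 0 0 -65 -0.01" --pt "0.65 0 0 -90 -0.01" --pt "0.65 0 0 -108 -0.01" --pt "0.65 0 0 -108 -0.01"

```text
time: 22.32
ee_pos: [430.3, 78.7, 67.8]
ee_rot: [[0.221, 0.975, -0.002], [0.975, -0.221, 0.0], [-0.0, -0.002, -1.0]]
ft_force: [-0.0, -0.3, 0.7]
opening: 59.6
grip_force: 0.0
```

Request:
servo_tool --pt "0 0 0 0 0" --pt "0 0 0 0 0" --pt "0 0 0 0 0" --pt "0 0 0 0 0" --force 40

```text
time: 22.82
ee_pos: [430.9, 78.6, 68.8]
ee_rot: [[0.222, 0.975, 0.0], [0.975, -0.222, 0.0], [0.0, 0.0, -1.0]]
ft_force: [-2.2, 1.4, 6.0]
opening: 34.7
grip_force: 40.0
```

Request:
servo_tool --pt "0 0 0 5 0" --pt "0 0 0 15 0" --pt "0 0 0 30 0" --pt "0 0 0 50 0" --pt "0 0 0 75 0"

```text
time: 23.45
ee_pos: [430.3, 78.5, 144.1]
ee_rot: [[0.222, 0.975, -0.0], [0.975, -0.222, 0.0], [-0.0, -0.0, -1.0]]
ft_force: [-0.5, -0.1, -3.6]
opening: 34.8
grip_force: 39.2
```

The grip is on the cap and the 3.6 N load confirms the shaker is held. I'll carry it to the rack.

Request:
servo_tool --pt "0 0 0 30 0" --pt "0 0 0 60 0" --pt "0 0 -20 75 -0.08" --pt "0 0 -50 75 -0.2" --pt "0 0 -90 75 -0.35"

```text
time: 24.08
ee_pos: [430.7, -12.0, 219.1]
ee_rot: [[0.545, 0.838, 0.002], [0.838, -0.545, -0.0], [0.001, 0.002, -1.0]]
ft_force: [0.3, -1.3, -4.5]
opening: 34.7
grip_force: 39.2
```

Request:
servo_tool --pt "0 -10 -40 0 -0.15" --pt "0 -25 -85 0 -0.3" --pt "0 -45 -130 0 -0.45" --pt "0 -65 -175 0 -0.6" --pt "0 -80 -215 0 -0.75"

```text
time: 24.7
ee_pos: [349.7, -228.0, 218.9]
ee_rot: [[0.971, 0.239, 0.001], [0.239, -0.971, -0.001], [0.001, 0.001, -1.0]]
ft_force: [0.6, -0.1, -3.8]
opening: 34.3
grip_force: 39.2
```

Request:
servo_tool --pt "0 -15 -35 0 -0.12" --pt "0 -25 -65 0 -0.22" --pt "0 -29 -85 0 -0.25" --pt "0 -29 -89 0 -0.25" --pt "0 -29 -89 0 -0.25"

```text
time: 25.32
ee_pos: [322.0, -314.9, 218.0]
ee_rot: [[1.0, -0.001, 0.0], [-0.001, -1.0, 0.001], [0.0, -0.001, -1.0]]
ft_force: [0.4, 0.7, -3.9]
opening: 34.8
grip_force: 39.2
```

```bash
python3 - <<'E'
from h import *
s=get_image("scene")[:,:,::-1];cv2.imwrite("pics/c4.png",cv2.resize(s[160:340,230:430],(800,600)))
E
```

```text
(no output)
```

View pics/c4.png

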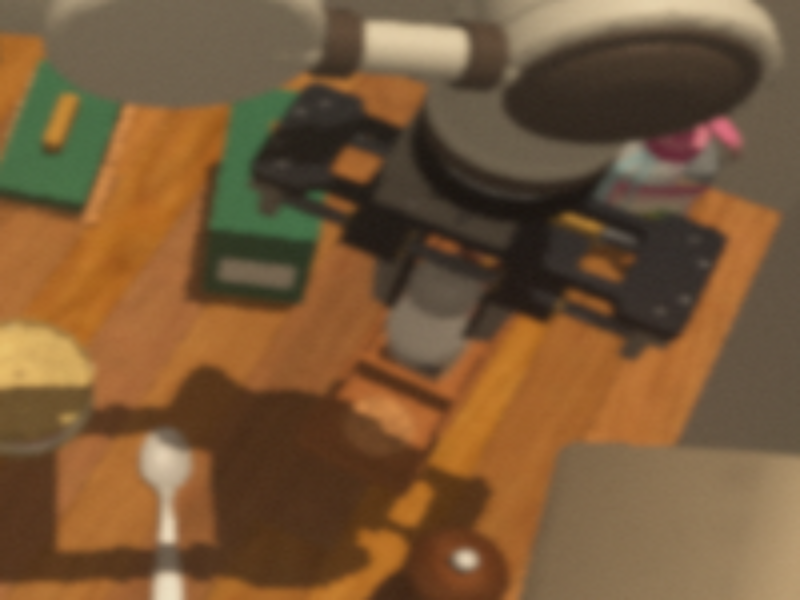

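The crop shows the shaker hanging upright at about (430,310), above the free bay. The lid is lying knob up on the mat, upper left. Lowering now.

Request:
servo_tool --pt "0 0 0 -30 0" --pt "0 0 0 -70 0" --pt "0 0 0 -105 0" --pt "0 0 0 -130 0" --pt "0 0 0 -138 0"

```text
time: 26.0
ee_pos: [321.4, -313.5, 78.5]
ee_rot: [[1.0, -0.001, -0.002], [-0.001, -1.0, 0.003], [-0.002, -0.003, -1.0]]
ft_force: [0.1, 0.2, -3.9]
opening: 34.2
grip_force: 39.3
```

Request:
servo_tool --pt "0 0 0 -3 0" --pt "0 0 0 -6 0" --pt "0 0 0 -8 0" --pt "0 0 0 -8 0" --pt "0 0 0 -8 0"

```text
time: 26.62
ee_pos: [322.4, -316.3, 73.3]
ee_rot: [[1.0, -0.003, 0.001], [-0.003, -1.0, -0.001], [0.001, 0.001, -1.0]]
ft_force: [0.2, 3.4, 6.0]
opening: 34.9
grip_force: 40.0
```

Request:
servo_tool --pt "0.65 0 0 0 0" --pt "0.65 0 0 0 0" --pt "0.65 0 0 0 0" --pt "0.65 0 0 0 0"

```text
time: 27.12
ee_pos: [321.6, -315.6, 71.9]
ee_rot: [[1.0, -0.003, -0.0], [-0.003, -1.0, -0.0], [-0.0, 0.0, -1.0]]
ft_force: [-0.1, -0.1, 0.1]
opening: 60.0
grip_force: 0.0
```

Request:
servo_tool --pt "0.65 0 0 20 0" --pt "0.65 0 0 60 0" --pt "0.65 0 0 110 0" --pt "0.65 0 0 150 0" --pt "0.65 -40 40 150 0"

```text
time: 27.75
ee_pos: [283.1, -278.6, 226.1]
ee_rot: [[1.0, -0.002, 0.003], [-0.002, -1.0, -0.007], [0.003, 0.007, -1.0]]
ft_force: [-0.5, 0.3, 0.1]
opening: 59.7
grip_force: 0.0
```

Request:
servo_tool --pt "0.65 -40 60 20 0" --pt "0.65 -60 120 20 0" --pt "0.65 -60 180 20 0" --pt "0.65 -60 230 20 0" --pt "0.65 -60 230 20 0"

```text
time: 28.38
ee_pos: [233.2, -44.0, 241.8]
ee_rot: [[1.0, 0.011, -0.01], [0.011, -1.0, 0.003], [-0.01, -0.003, -1.0]]
ft_force: [0.1, -0.9, 0.5]
opening: 59.7
grip_force: 0.0
```

```bash
python3 - <<'E'
from h import *
t=get_image("top")[:,:,::-1];s=get_image("scene")[:,:,::-1];cv2.imwrite("pics/t2.png",t)
cv2.imwrite("pics/c5.png",np.hstack([cv2.resize(t[140:290,150:400],(500,300),interpolation=cv2.INTER_CUBIC),cv2.resize(s[170:320,270:420],(300,300))]))
print(state()['time'],state()['ee_pos'])
E
```

```text
28.475 [232.90297841 -47.61738818 242.4322457 ]
```

View pics/c5.png

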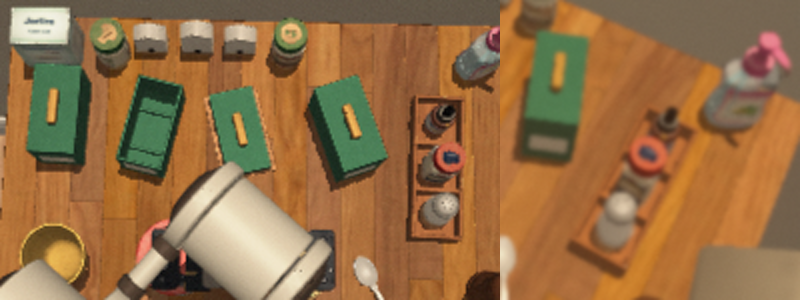

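The picture shows everything in place: the shaker upright in the free bay (top crop near (440,210)), the lid knob up on the mat at (240,130), the light boxes shut and the jars where they were. Handing in.

```bash
python3 -c "
from station import *
print(sign_off())"
```

```text
the job is handed in; nothing more can be done
None
```

I lifted and set back all three boxes and opened only the heavy middle one; its lid lies knob up on the mat, its full shaker stands on the pad, and the job is handed in at about 28 s, with no verdict returned.

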